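# Nutmeg dish off its hook, turned to the ramekin

## Robot

A 6-joint arm with a two-finger parallel gripper is mounted at the origin on the work surface. World frame = base frame: x ahead of the robot, y to its left, z up, the work surface at z = 0. Lengths are in m, angles in rad, forces in N, time in s.
With the tool pointing down it reaches from about 0.425 to 0.95 m from the base axis. Payload 3.5 kg.
Tool frame: the origin (TCP) lies on the centre line of the jaws, within the pads' length; the fingertips stand 11 mm ahead of it and the grasp point (between the pads) lies 8 mm behind it; x points along the fingers, y is the direction in which the jaws open and shut, and the axes are right-handed (so a half turn about x gives the same grasp; the last joint's range is limited). The gripper opens to 85 mm and grips with 20 to 120 N. Pads are 22 mm wide; open, the fingers measure 114 mm over their backs; the gripper's body (76 mm by 85 mm) begins 54 mm behind the grasp point. The pads swing forward as they close: fully open they stand 13 mm farther back than shut.
Start: joints at [1.053, 0.286, 1.577, -0, 1.279, -0.15], TCP at [0.243, 0.63, 0.242] pointing down, gripper open.
Joint ranges: [-2.77, 2.77], [-0.9, 2.22], [0.21, 2.48], [-1.53, 4.67], [0.24, 2.81], [-2.84, 2.84]. Speed limits (rad/s): [2.79, 2.79, 3.14, 3.14, 3.14, 3.14].

## Interface

Orientations are given as a unit quaternion [x, y, z, w].
In Python, from plant import ctrl gives the robot as it stands. The module is installed in compiled form; this text tells all that it offers.
- The arm moves only by the tool drive_tool, never from a script. Its argument "series" is a list of rows, each a list of 2 entries, a list of its own where there are three numbers: the shift along the tool's x, y, z in units of 50 mm (1.0 is 50 mm), then the turn, a rotation vector about the tool's x, y, z in degrees. A call has 1 to 5 rows; each row shifts and turns the pose as measured when the row begins, along the tool's axes as they then stand; what a row does not reach is not made up. A row lasts 1/10 s, in which the tool goes at most 50 mm and 8.59 degrees, less where a joint would pass 70% of its speed; a pose out of reach is approached as far as the arm can. A call is refused whole if a number of a shift passes 1 or a number of a turn 8.59, either way. A call with a gripper value outside its range is refused whole. "grip" is the gripper's target within -1 to 1 (fully open at 1, half-way at 0, shut at -1), set as the call begins (left out, the last holds). The fingers move at their own pace and stop on an object; "newtons" is the grip in N (left out, the last holds). Time passes only in rows, so rows that do not move let the fingers close. It gives the time, the measured TCP pose, the force and the opening at its end, in the units of the state.
- ctrl.get_state(): the state, without advancing time (a new reading comes with each control period).
- ctrl.read_camera(name): name is "scene" or "top" or "wrist"; returns a dict with "img" (400x640x3 uint8, red, green, blue), "camera_matrix" (3x3 intrinsics, pixels), "R" (3x3) and "t" (3): a world point X has camera coordinates R X + t. Camera axes: x right, y down, z forward; pixel columns grow to the right and rows downward; lengths in m; the calibration is good to about 2 mm. A picture is of the moment at which its call begins. There is no depth.
- ctrl.sign_off(): hands the job in, once; it reports no verdict.
The state is a dict: "time": time; "qpos": joint angles; "dq": joint speeds; "joint_efforts": joint torques, N m; "eef_pos": TCP position; "tcp_rot": TCP orientation; "contact_force": force on the tool from outside, world axes, zero at the start; "wrist_torque": the same for the moment, N m; "opening": opening from 0.0 (shut) to 1.0 (fully open).
Only numpy, scipy, OpenCV 4.12 (cv2) and the standard library are available. Lean on these libraries where they do the work, as an engineer would, in place of code of your own. Each camera call takes 0.05 s, during which the arm holds its last target.

## Task

Lift the hanging steel dish up and off its hook by its wooden grip and bring it over the middle of the open round spice box, a few centimetres above the rim without touching it, turned about a quarter turn so that its pouring lip points at the white ramekin. Keep the dish level all the way, so that the loose nutmeg stays near its middle, and leave the other things where they stand. Finish while still holding the dish there, level and still, with the nutmeg in the middle: do not put it down or let go.

Things in the scene. Friction and masses are not known exactly. Their poses are not given: they have to be found in the camera images.
- dish_grip (a point): Centre of the upright wooden grip block on the hanging dish: 26 mm (x) by 22 mm (y) by 44 mm high. Dish axes: z up, lip on the -x side. Under the block lies a flat steel strap along y, 16 mm wide, 134 mm long, 4 mm thick, top 22 mm and underside 26 mm below this point; its ends go down to the dish. The dish's underside is 154 mm below this point.
- dish_seat (a point): The middle of the dish's inside floor, on the dish axis, 151 mm below the centre of the grip; same axes as the dish.
- dish_lip (a point): Outer end of the pouring lip, a 28 mm wide spout on the dish's -x rim, 88 mm from the dish axis. On the hook it points away from the post, roughly to the robot.
- dish: The whole hanging dish (round steel dish 130 mm across and 22 mm high, strap and wooden grip), 0.2 to 0.3 kg; origin on its axis at its underside, axes as for the grip. Inside it is a shallow cone sloping down to the middle at about 14 degrees. On the hook it hangs level, its underside 72 mm above the surface.
- nutmeg_center (a point): Centre of a loose round brown nutmeg, a ball 26 mm across, 12 g, resting in the middle of the dish. It rolls easily. Its axes mean nothing.
- hook_stand: Fixed dark steel stand: post 16 mm thick on a 100 x 120 mm foot, and a flat arm 20 mm wide, 6 mm thick, running from the post to its own -x side, top face 200 mm above the surface. At its outer end, 128 mm from the post axis, a 5 mm thick upturned tip rises 14 mm above the arm. Origin: under the foot, on the post axis; z up.
- hook_seat (a point): Point on the arm's top face where the strap lies across it, 28 mm inside the arm's end; axes of the stand (x points to the post). To unhook: raise the dish more than 14 mm (at most 80 mm, or the dish meets the arm from below), then draw it to -x; the dish is wholly clear of the arm once 95 mm out.
- spice_box: Open round steel spice box, 170 mm across, 55 mm high, with seven small cups inside (none higher than the rim), loose, 0.9 kg. Origin: centre of underside.
- spice_box_rim (a point): Centre of the spice box's mouth, at rim height, 55 mm above the surface.
- ramekin_rim (a point): Centre of the mouth of the white ceramic ramekin, 86 mm across, 45 mm high, standing about 160 mm from the spice box's middle, on its left or on its right.
- silicone_lid: Bystander: flat round blue lid with a small knob, 96 mm across, 26 mm high, on the other side of the spice box from the ramekin. Origin: centre of underside.
- jar_a: Bystander: closed amber glass jar, 68 mm across, 100 mm high, at the back. Origin: centre of underside.
- jar_b: Bystander: a second amber jar of the same size, further right at the back. Origin: centre of underside.
There are look-alikes about, which are no part of the job. Leave any blue or orange look-alike of the dish alone.

How it is judged:
By the outcome, as a careful person would: the job done as asked, in the order asked, and still so for the second after the job is handed in, while the arm keeps its last pose, push and grip.
It also fails if it takes over 56 s, if anything falls off the work surface, if the arm or the gripper's body presses on something with over 40 N, if the wrist force passes 120 N, or if a joint passes its speed limit or range.

## Working session

There is one attempt and no reset: what is moved stays moved. The work goes in short steps, Python scripts to look and compute and a tool call to move; the robot and the scene stay as the last step left them, time stands still between calls to the robot, and variables do not carry over. Pictures are saved under pics/ and viewed, and the job is handed in when it is done.

Besides the shell and the picture viewer there is one more tool, called after "Request:" as a command line: name --argument value ..., lists and objects as JSON in quotes. drive_tool: Moves the arm, as the interface text tells. Its arguments: {"type":"object","properties":{"series":{"type":"array"},"grip":{"type":"number"},"newtons":{"type":"number"}},"required":["series"]}

```bash
mkdir -p pics; ls; python3 - <<'E'
from plant import ctrl
import cv2
s=ctrl.get_state()
for k,v in s.items(): print(k,v)
for n in ["scene","top","wrist"]:
    c=ctrl.read_camera(n)
    cv2.imwrite(f"pics/{n}0.png",c["img"][:,:,::-1])
    print(n,c["camera_matrix"].tolist(),c["R"].round(4).tolist(),c["t"].round(4).tolist())
E
```

```text
pics
time 0.0
qpos [ 1.05300162e+00  2.87175157e-01  1.57816797e+00  1.55942926e-05
  1.27858585e+00 -1.50018405e-01]
dq [-0.00066624  0.00251305  0.00140955  0.00018309  0.00171068  0.00314132]
joint_efforts [-4.66814490e-04 -4.05977118e+01 -2.92629164e+01 -2.29528050e-04
  5.74154081e-03 -3.59921501e-05]
eef_pos [0.2423588  0.62932155 0.2409457 ]
tcp_rot [ 0.12851979  0.69546001 -0.13007713  0.69490861]
contact_force [-0.1305064   0.45637269 -0.07665477]
wrist_torque [-0.01595186  0.01223125  0.01744092]
opening 1.0029839542942074
scene [[419.61532490658584, 0.0, 313.63128124822373], [0.0, 419.61532490658584, 200.09686322712483], [0.0, 0.0, 1.0]] [[-0.7836, 0.6212, 0.005], [0.3788, 0.4842, -0.7887], [-0.4924, -0.6161, -0.6147]] [0.3976, -0.0769, 1.5706]
top [[514.6060226741106, 0.0, 319.08126255112523], [0.0, 514.6060226741106, 199.50578296768109], [0.0, 0.0, 1.0]] [[0.0146, -0.9997, 0.0183], [-0.9975, -0.0158, -0.0688], [0.0691, -0.0173, -0.9975]] [0.0103, 0.5394, 1.3527]
wrist [[323.5376397542571, 0.0, 321.79535941286014], [0.0, 323.5376397542571, 196.97603242447136], [0.0, 0.0, 1.0]] [[0.3599, 0.933, -0.0029], [0.8952, -0.3444, 0.283], [0.263, -0.1044, -0.9591]] [-0.6737, -0.0367, 0.3794]
```

View pics/scene0.png

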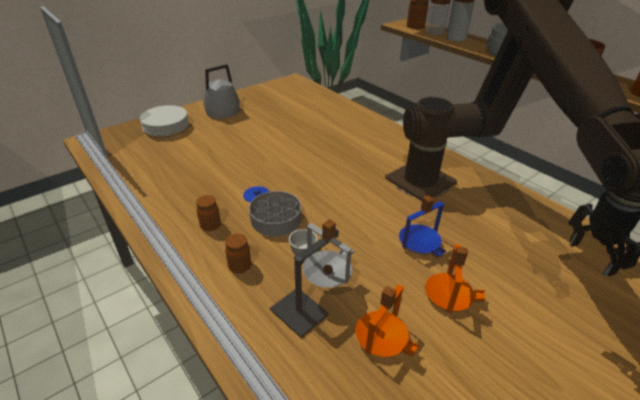

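View pics/top0.png

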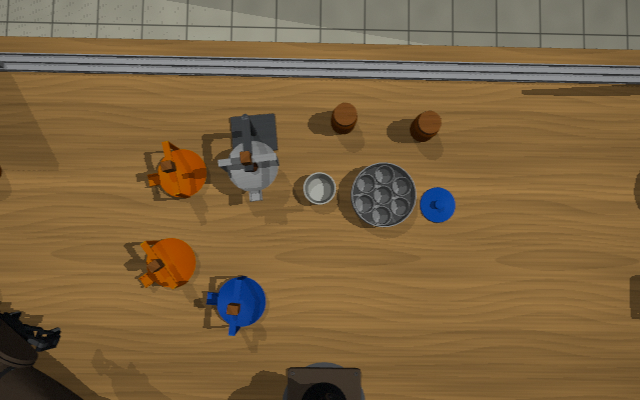

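View pics/wrist0.png

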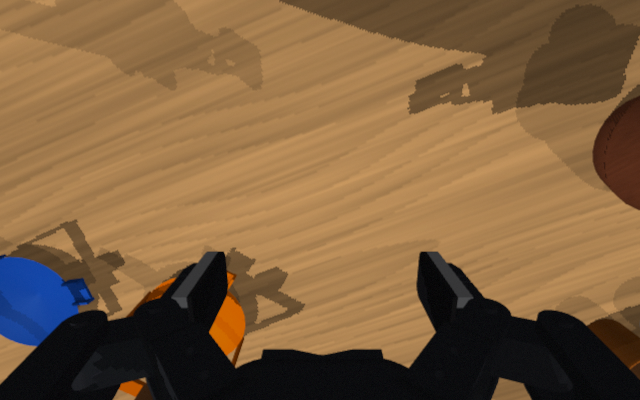

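Candidates (top image): a steel dish on the dark hook stand at (252,165), orange ones at (182,172) and (170,262), and a blue one at (240,302). The steel one fits: it is the only grey dish and the only one hanging on the dark stand. I'll confirm this in enlarged crops.

```bash
python3 - <<'E'
import cv2,numpy as np
a=cv2.imread("pics/top0.png")[100:240,205:345]; b=cv2.imread("pics/scene0.png")[205:345,260:400]
a=cv2.resize(a,(560,560),interpolation=cv2.INTER_CUBIC);cv2.imwrite("pics/cropt.png",a)
b=cv2.resize(b,(560,560),interpolation=cv2.INTER_CUBIC);cv2.imwrite("pics/crops.png",b)
E
```

```text
(no output)
```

View pics/cropt.png

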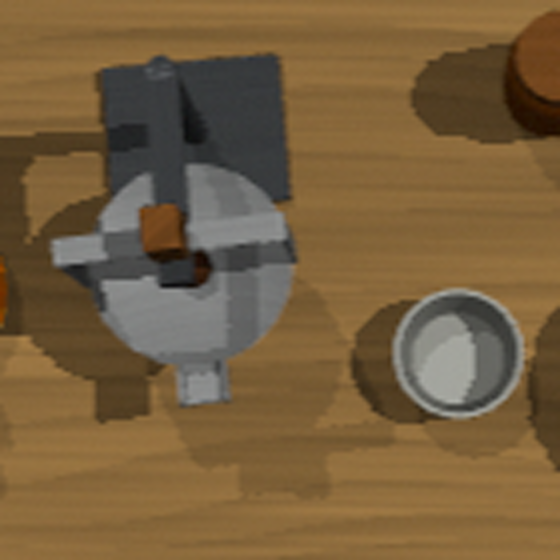

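View pics/crops.png

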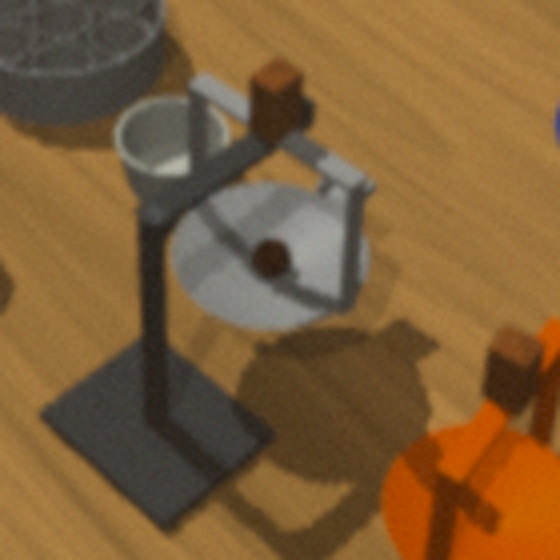

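The crops confirm it. The grey dish, with brown wooden grip at crop (163,225) and nutmeg at (205,265), hangs on the dark arm, lip at (203,385) pointing to the robot. The ramekin is on the box's left (+y).

```bash
cat > h.py <<'E'
import numpy as np,cv2
from scipy.spatial.transform import Rotation as Ro
from plant import ctrl
def onplane(c,uv,z):
    K,R,t=map(np.array,(c["camera_matrix"],c["R"],c["t"]))
    d=R.T@np.linalg.solve(K,[uv[0],uv[1],1]); o=-R.T@t
    return o+d*(z-o[2])/d[2]
def proj(c,X):
    K,R,t=map(np.array,(c["camera_matrix"],c["R"],c["t"])); p=K@(R@np.array(X)+t); return p[:2]/p[2]
def tri(cs,uvs):
    A=[];b=[]
    for c,uv in zip(cs,uvs):
        K,R,t=map(np.array,(c["camera_matrix"],c["R"],c["t"])); P=K@np.c_[R,t]
        for i in (0,1):
            r=P[i]-uv[i]*P[2]; A.append(r[:3]); b.append(-r[3])
    return np.linalg.lstsq(np.array(A),np.array(b),rcond=None)[0]
def pose():
    s=ctrl.get_state(); return s,np.array(s["eef_pos"]),Ro.from_quat(s["tcp_rot"])
def goal_R(yaw):  # tool pointing down (x=-z), y axis horizontal at angle yaw
    x=np.array([0,0,-1.]); y=np.array([np.cos(yaw),np.sin(yaw),0]); return Ro.from_matrix(np.c_[x,y,np.cross(x,y)])
def report(gp,gR=None):
    s,p,R=pose(); d=R.inv().apply(np.array(gp)-p)
    print("t",round(s["time"],2),"pos",p.round(4),"y-axis",np.degrees(np.arctan2(*R.as_matrix()[[1,0],1])).round(2),"xax",R.as_matrix()[:,0].round(4))
    print("shift tool mm",(d*1e3).round(1),"units",(d/0.05).round(3),"F",np.round(s["contact_force"],2),"open",round(s["opening"],3))
    if gR is not None: print("rotvec deg",np.degrees((R.inv()*gR).as_rotvec()).round(2))
E
python3 - <<'E'
from h import *
T=ctrl.read_camera("top");S=ctrl.read_camera("scene")
t=lambda x,y:(205+x/4-.375,100+y/4-.375); s=lambda x,y:(260+x/4-.375,205+y/4-.375)
a,b=onplane(T,t(54,252),.204),onplane(T,t(287,225),.204)
print("strap ends",a.round(4),b.round(4),"len",np.linalg.norm(a-b),"mid",(a+b)/2,"dir",np.degrees(np.arctan2(*(a-b)[[1,0]])))
for n,tt,ss in [("lip",(203,392),(322,188))]: print(n,tri([T,S],[t(*tt),s(*ss)]))
print("lip on plane .094",onplane(T,t(203,403),.092))
print("griptop scene",onplane(S,s(278,78),.248),"top",onplane(T,t(162,218),.248))
print("strap scene right end",onplane(S,s(362,183),.204), onplane(S,s(200,82),.204))
print("post",onplane(T,t(160,67),.205),"foot",[onplane(T,t(*q),.005).round(3) for q in [(98,70),(280,55),(290,200)]])
print("nut",tri([T,S],[t(198,265),s(271,258)]))
# circles
im=T["img"]
print("box",onplane(T,(383.5,195),.055),"ram",onplane(T,(320,188.5),.045))
c=cv2.resize(im[150:250,290:430],(700,500),interpolation=cv2.INTER_CUBIC);cv2.imwrite("pics/box.png",c[:,:,::-1])
E
```

```text
strap ends [0.6078 0.2558 0.204 ] [0.6259 0.122  0.204 ] len 0.1350209937163229 mid [0.61685401 0.18887679 0.204     ] dir 97.6749732184597
lip [0.5414685  0.17532919 0.09231173]
lip on plane .094 [0.52931205 0.17997858 0.092     ]
griptop scene [0.61810183 0.19671069 0.248     ] top [0.62182951 0.18850707 0.248     ]
strap scene right end [0.60613202 0.26099602 0.204     ] [0.62587125 0.13164225 0.204     ]
post [0.7168447 0.1973558 0.205    ] foot [array([0.76 , 0.266, 0.005]), array([0.773, 0.143, 0.005]), array([0.673, 0.134, 0.005])]
nut [0.6157118  0.18774154 0.08434601]
box [ 0.55101693 -0.14825487  0.055     ] ram [0.56620673 0.016971   0.045     ]
```

View pics/box.png

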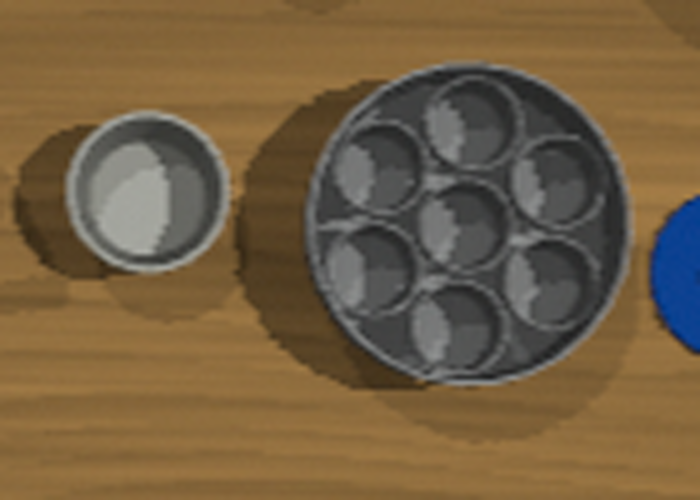

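```bash
python3 - <<'E'
from h import *
for yy in (97.5,-82.5):
    report([.618,.19,.34],goal_R(np.radians(yy)))
s,p,R=pose();print(R.as_matrix().round(3), np.degrees(s["qpos"]).round(1))
E
```

```text
t 0.25 pos [0.2425 0.6296 0.2417] y-axis 68.92 xax [-5.e-04 -1.e-03 -1.e+00]
shift tool mm [ -98.1 -275.3  508.4] units [-1.962 -5.506 10.168] F [0.12 0.28 0.68] open 0.998
rotvec deg [-2.858e+01 -2.000e-02  6.000e-02]
t 0.25 pos [0.2425 0.6296 0.2417] y-axis 68.92 xax [-5.e-04 -1.e-03 -1.e+00]
shift tool mm [ -98.1 -275.3  508.4] units [-1.962 -5.506 10.168] F [0.12 0.28 0.68] open 0.998
rotvec deg [1.5142e+02 8.0000e-02 3.0000e-02]
[[-0.001  0.36   0.933]
 [-0.001  0.933 -0.36 ]
 [-1.    -0.001 -0.   ]] [60.3 16.4 90.4 -0.  73.3 -8.6]
```

Request:
drive_tool --series '[[[-0.4,0,0],[-5.7,0,0]],[[-0.4,0,0],[-5.7,0,0]],[[-0.4,0,0],[-5.7,0,0]],[[-0.4,0,0],[-5.7,0,0]],[[-0.4,0,0],[-5.7,0,0]]]' --grip 1

```text
time: 0.75
eef_pos: [0.2415, 0.6277, 0.3376]
tcp_rot: [-0.057, 0.708, 0.048, 0.702]
contact_force: [0.6, 0.1, 0.1]
opening: 0.999
```

```bash
python3 - <<'E'
from h import *
report([.60,.19,.34],goal_R(np.radians(97.5)))
E
```

```text
t 0.75 pos [0.2415 0.6277 0.3376] y-axis 98.53 xax [-0.0071 -0.0125 -0.9999]
shift tool mm [   0.5 -486.   289.6] units [ 0.01  -9.721  5.792] F [0.56 0.14 0.08] open 0.999
rotvec deg [ 1.03 -0.5   0.65]
```

Request:
drive_tool --series '[[[0,-0.6,0.36],[0,0,0]],[[0,-0.8,0.48],[0,0,0]],[[0,-0.8,0.48],[0,0,0]],[[0,-0.8,0.48],[0,0,0]],[[0,-0.8,0.48],[0,0,0]]]'

```text
time: 1.25
eef_pos: [0.3837, 0.4574, 0.3429]
tcp_rot: [-0.059, 0.706, 0.056, 0.704]
contact_force: [0.0, -0.5, 0.8]
opening: 0.998
```

Request:
drive_tool --series '[[[0,-0.8,0.48],[0,0,0]],[[0,-0.8,0.48],[0,0,0]],[[0,-0.8,0.48],[0,0,0]],[[0,-0.8,0.48],[0,0,0]],[[0,-0.8,0.48],[0,0,0]]]'

```text
time: 1.75
eef_pos: [0.5387, 0.2712, 0.3435]
tcp_rot: [-0.059, 0.705, 0.057, 0.704]
contact_force: [0.5, -0.2, -0.1]
opening: 1.001
```

```bash
python3 - <<'E'
from h import *
report([.60,.19,.34],goal_R(np.radians(97.5)))
E
```

```text
t 1.75 pos [0.5387 0.2712 0.3435] y-axis 99.35 xax [-0.0015 -0.003  -1.    ]
shift tool mm [  3.6 -90.1  47.3] units [ 0.072 -1.802  0.946] F [ 0.53 -0.23 -0.14] open 1.001
rotvec deg [ 1.85 -0.11  0.16]
```

Request:
drive_tool --series '[[[0,-0.7,0.4],[1,0,0]],[[0,-0.6,0.3],[0.8,0,0]],[[0,-0.4,0.2],[0,0,0]],[[0,0,0],[0,0,0]]]'

```text
time: 2.15
eef_pos: [0.6007, 0.1845, 0.3424]
tcp_rot: [-0.045, 0.707, 0.042, 0.705]
contact_force: [0.5, 0.4, 0.2]
opening: 1.002
```

```bash
python3 - <<'E'
from h import *
report([.60,.19,.34],goal_R(np.radians(97.5)))
W=ctrl.read_camera("wrist");cv2.imwrite("pics/w1.png",W["img"][:,:,::-1])
S=ctrl.read_camera("scene")
for n,X in [("gt",[.618,.19,.248])]: print(n,proj(W,X))
E
```

```text
t 2.15 pos [0.6007 0.1845 0.3424] y-axis 97.0 xax [-0.0021 -0.0045 -1.    ]
shift tool mm [ 2.3  5.6 -0.1] units [ 0.047  0.112 -0.001] F [0.5  0.42 0.19] open 1.002
rotvec deg [-0.5  -0.15  0.24]
gt [327.13242479 227.00891965]
```

View pics/w1.png

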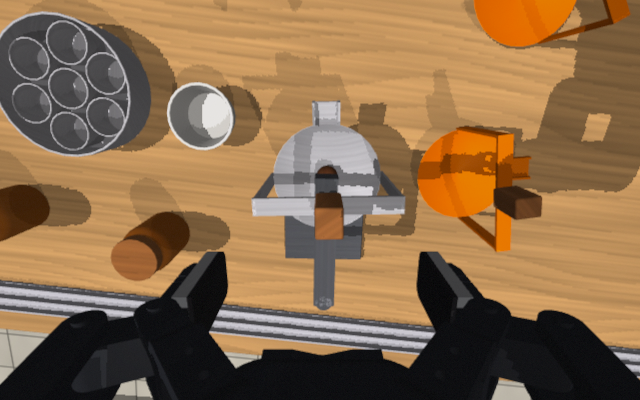

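The wrist view shows the grip block at about (329,223), the strap from (252,206) to (405,204), the lip at (326,110) up, and the post end at (323,303).

```bash
python3 - <<'E'
import cv2
a=cv2.imread("pics/w1.png")[90:260,240:420]
cv2.imwrite("pics/w1c.png",cv2.resize(a,None,fx=3.5,fy=3.5,interpolation=cv2.INTER_NEAREST)[:600,:800])
E
```

```text
(no output)
```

View pics/w1c.png

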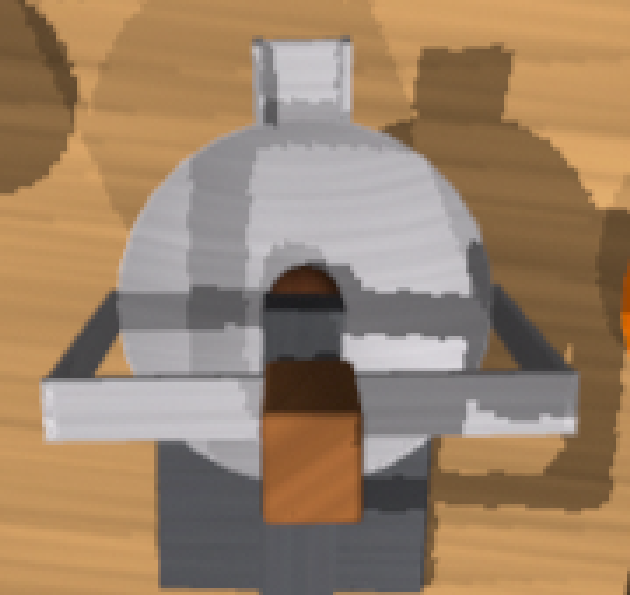

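```bash
python3 - <<'E'
from h import *
W=ctrl.read_camera("wrist")
w=lambda x,y:(240+x/3.5-.36,90+y/3.5-.36)
g=onplane(W,w(312,467.5),.248)
a,b=onplane(W,w(576,402),.204),onplane(W,w(43,410),.204)
print("grip",g,"strapmid",(a+b)/2,np.linalg.norm(a-b),np.degrees(np.arctan2(*(a-b)[[1,0]])))
q=[onplane(W,w(*v),.248) for v in [(263,412),(361,412),(361,523),(263,523)]]
print(np.linalg.norm(q[0]-q[1]),np.linalg.norm(q[1]-q[2]),(q[0]-q[3])[:2])
l=onplane(W,w(303,40),.094);print("lip",l, np.degrees(np.arctan2(*(g-l)[[1,0]])))
report([g[0],g[1],.29],goal_R(np.radians(97)))
E
```

```text
grip [0.61351653 0.19332357 0.248     ] strapmid [0.61389632 0.19338472 0.204     ] 0.13338145469957607 98.10220772603802
0.0205570176657032 0.02521310972396992 [-0.02504134 -0.002981  ]
lip [0.52638675 0.18164971 0.094     ] 7.631179336410371
t 2.3 pos [0.599  0.1876 0.3427] y-axis 97.23 xax [-0.0024 -0.0031 -1.    ]
shift tool mm [52.7  4.  15.2] units [1.054 0.08  0.305] F [-0.02 -0.81  0.51] open 1.001
rotvec deg [ 0.23 -0.16  0.16]
```

Request:
drive_tool --series '[[[0.4,0.04,0.17],[0,0,0]],[[0.5,0.04,0.15],[0,0,0]],[[0.4,0,0],[0,0,0]],[[0,0,0],[0,0,0]],[[0,0,0],[0,0,0]]]'

```text
time: 2.8
eef_pos: [0.6118, 0.201, 0.2792]
tcp_rot: [-0.048, 0.705, 0.048, 0.706]
contact_force: [-0.2, 0.9, 0.3]
opening: 1.004
```

```bash
python3 - <<'E'
from h import *
report([.616,.192,.225],goal_R(np.radians(97.7)))
W=ctrl.read_camera("wrist");cv2.imwrite("pics/w2.png",W["img"][:,:,::-1])
report([.616,.192,.225],goal_R(np.radians(97.7)))
E
```

```text
t 2.8 pos [0.6118 0.201  0.2792] y-axis 97.77 xax [ 1.9e-03 -7.0e-04 -1.0e+00]
shift tool mm [54.2 -9.4  2.8] units [ 1.084 -0.188  0.057] F [-0.23  0.9   0.34] open 1.004
rotvec deg [0.07 0.1  0.05]
t 2.85 pos [0.6117 0.2009 0.2791] y-axis 97.76 xax [ 1.5e-03 -6.0e-04 -1.0e+00]
shift tool mm [54.1 -9.4  3. ] units [ 1.081 -0.188  0.06 ] F [-0.11  0.04 -0.63] open 1.004
rotvec deg [0.06 0.08 0.04]
```

View pics/w2.png

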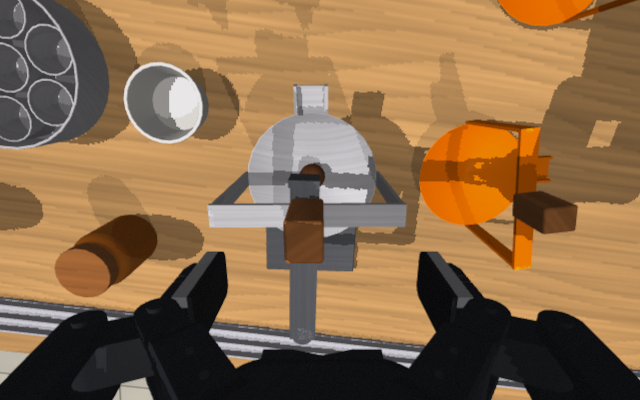

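```bash
python3 - <<'E'
import cv2
a=cv2.imread("pics/w2.png")[170:290,200:420]
cv2.imwrite("pics/w2c.png",cv2.resize(a,None,fx=3.6,fy=3.6,interpolation=cv2.INTER_NEAREST)[:600,:800])
E
```

```text
(no output)
```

View pics/w2c.png

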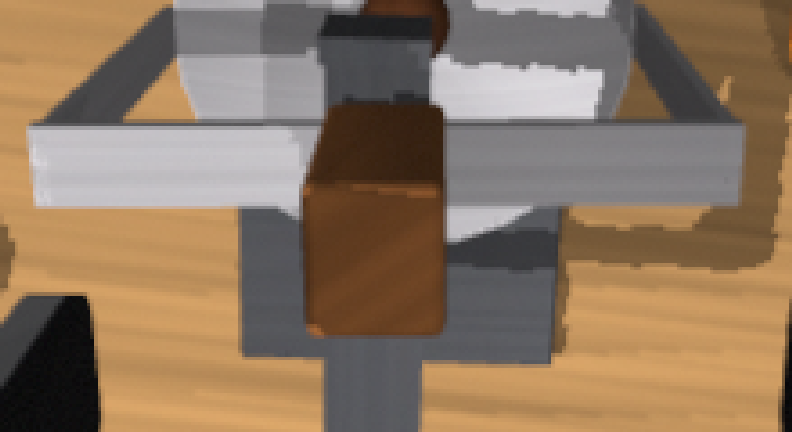

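```bash
python3 - <<'E'
from h import *
W=ctrl.read_camera("wrist")
w=lambda x,y:(200+x/3.6-.36,170+y/3.6-.36)
g=onplane(W,w(373.7,260.5),.248)
a,b=onplane(W,w(742,166),.204),onplane(W,w(32,166),.204)
print("grip",g,"strapmid",(a+b)/2,np.linalg.norm(a-b),np.degrees(np.arctan2(*(a-b)[[1,0]])))
# post line direction via arm edges
report([g[0],g[1],.225],goal_R(np.radians(98)))
E
```

```text
grip [0.61469598 0.19105427 0.248     ] strapmid [0.61537264 0.19116258 0.204     ] 0.13338533133166083 97.77455200053829
t 2.9 pos [0.612  0.2006 0.2795] y-axis 97.74 xax [ 2.5e-03 -6.0e-04 -1.0e+00]
shift tool mm [54.6 -9.8  1.2] units [ 1.091 -0.195  0.024] F [ 0.2  -0.09 -0.5 ] open 0.999
rotvec deg [-0.26  0.14  0.05]
```

Request:
drive_tool --series '[[[0.2,-0.16,0.02],[0,0,0]],[[0.3,-0.03,0],[0,0,0]],[[0.25,0,0],[0,0,0]],[[0.15,0,0],[0,0,0]],[[0,0,0],[0,0,0]]]'

```text
time: 3.4
eef_pos: [0.6154, 0.1905, 0.2337]
tcp_rot: [-0.048, 0.703, 0.047, 0.708]
contact_force: [-0.4, -0.4, -0.4]
opening: 0.998
```

```bash
python3 - <<'E'
from h import *
report([.615,.191,.225],goal_R(np.radians(97.8)))
E
```

```text
t 3.4 pos [0.6154 0.1905 0.2337] y-axis 97.73 xax [ 7.e-03 -1.e-04 -1.e+00]
shift tool mm [ 8.7  0.6 -0.4] units [ 0.174  0.012 -0.008] F [-0.4  -0.44 -0.44] open 0.998
rotvec deg [-0.07  0.4   0.06]
```

Request:
drive_tool --series '[[[0.12,0,0],[0,0.4,0]],[[0.06,0,0],[0,0,0]],[[0,0,0],[0,0,0]]]'

```text
time: 3.7
eef_pos: [0.6155, 0.1904, 0.2236]
tcp_rot: [-0.048, 0.706, 0.047, 0.705]
contact_force: [0.9, -0.7, 0.3]
opening: 1.0
```

```bash
python3 - <<'E'
from h import *
report([.615,.191,.225],goal_R(np.radians(97.8)))
for n in ("wrist","scene"):
    W=ctrl.read_camera(n);cv2.imwrite(f"pics/{n}3.png",W["img"][:,:,::-1])
a=cv2.imread("pics/scene3.png")[160:310,240:440]
cv2.imwrite("pics/scene3c.png",cv2.resize(a,(800,600),interpolation=cv2.INTER_CUBIC))
E
```

```text
t 3.7 pos [0.6155 0.1904 0.2236] y-axis 97.72 xax [-0.001  -0.0011 -1.    ]
shift tool mm [-1.4  0.7 -0.5] units [-0.028  0.013 -0.009] F [ 0.92 -0.68  0.27] open 1.0
rotvec deg [-0.08 -0.06  0.05]
```

View pics/wrist3.png

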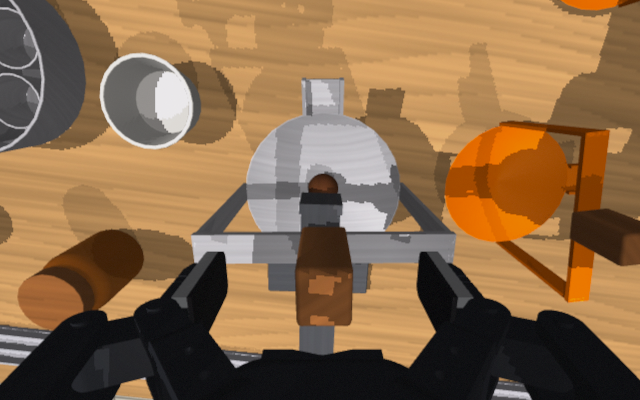

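View pics/scene3c.png

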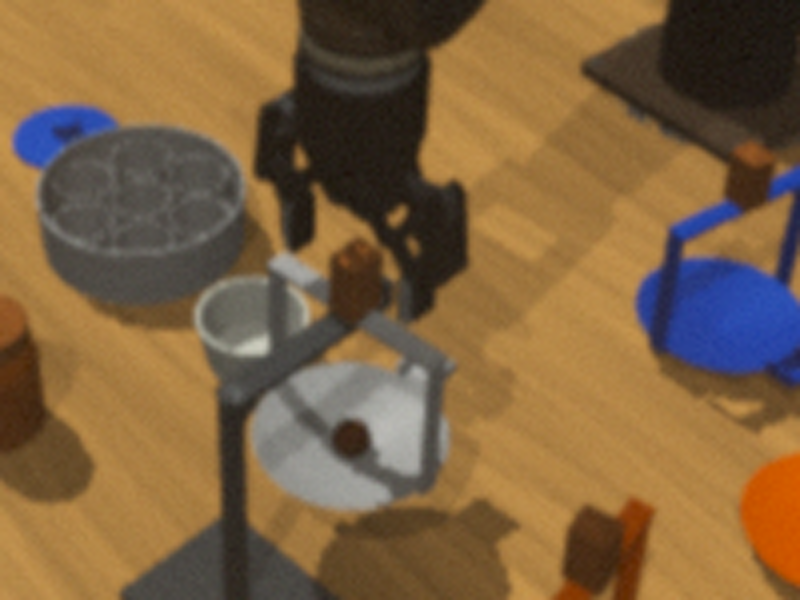

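Request:
drive_tool --series '[[[0,0,0],[0,0,0]],[[0,0,0],[0,0,0]],[[0,0,0],[0,0,0]],[[0,0,0],[0,0,0]],[[0,0,0],[0,0,0]]]' --grip -1 --newtons 60

```text
time: 4.3
eef_pos: [0.6165, 0.1908, 0.2261]
tcp_rot: [-0.048, 0.704, 0.048, 0.707]
contact_force: [0.5, 0.5, -2.1]
opening: 0.251
```

Request:
drive_tool --series '[[[0,0,0],[0,0,0]],[[0,0,0],[0,0,0]],[[0,0,0],[0,0,0]]]'

```text
time: 4.6
eef_pos: [0.6164, 0.1908, 0.226]
tcp_rot: [-0.048, 0.704, 0.048, 0.707]
contact_force: [0.6, -1.1, 0.8]
opening: 0.246
```

```bash
python3 - <<'E'
from h import *
report([.615,.191,.225],goal_R(np.radians(97.8)))
for n in ("wrist","scene"):
    W=ctrl.read_camera(n);cv2.imwrite(f"pics/{n}4.png",W["img"][:,:,::-1])
a=cv2.imread("pics/scene4.png")[160:310,240:440]
cv2.imwrite("pics/scene4c.png",cv2.resize(a,(800,600),interpolation=cv2.INTER_CUBIC))
E
```

```text
t 4.6 pos [0.6164 0.1908 0.226 ] y-axis 97.74 xax [ 3.e-03 -4.e-04 -1.e+00]
shift tool mm [ 1.   0.4 -1.4] units [ 0.02   0.008 -0.028] F [ 0.56 -1.1   0.79] open 0.246
rotvec deg [-0.06  0.17  0.05]
```

View pics/wrist4.png

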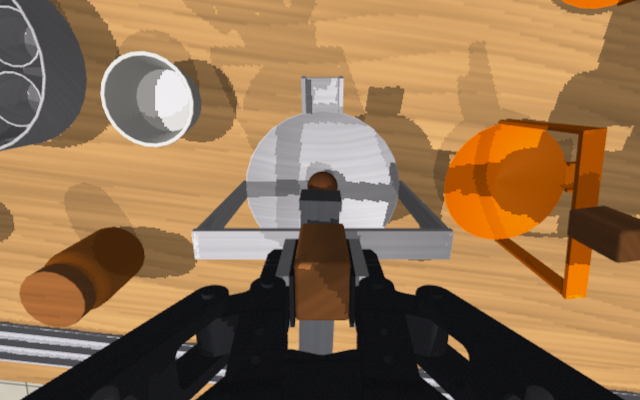

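View pics/scene4c.png

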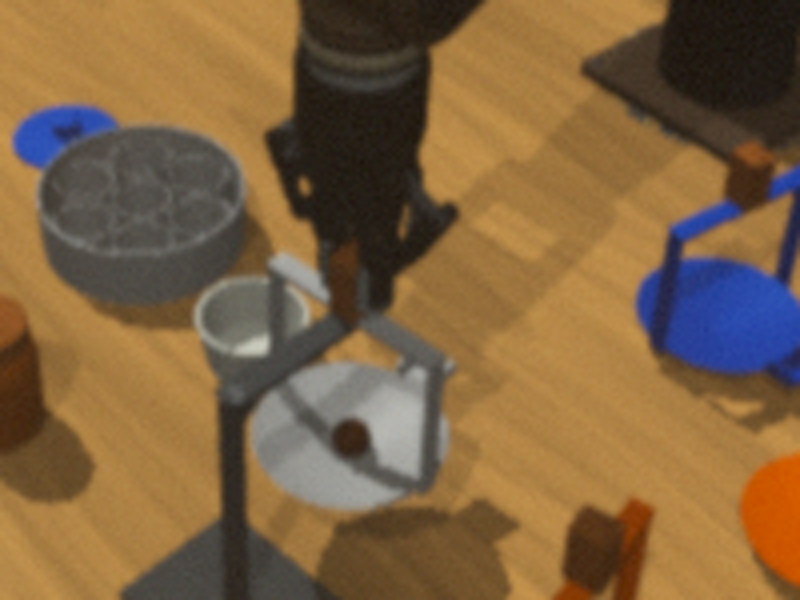

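The block is held (opening 0.246, about 21 mm). The wrist view shows it between the pads at (322,285), with the nutmeg centred at (322,182). Now a gentle lift.

Request:
drive_tool --series '[[[-0.05,0,0],[0,0,0]],[[-0.08,0,0],[0,0,0]],[[-0.1,0,0],[0,0,0]],[[-0.1,0,0],[0,0,0]],[[-0.1,0,0],[0,0,0]]]' --newtons 85

```text
time: 5.2
eef_pos: [0.6147, 0.1905, 0.2456]
tcp_rot: [-0.048, 0.707, 0.047, 0.704]
contact_force: [-0.7, -0.1, -2.0]
opening: 0.246
```

Request:
drive_tool --series '[[[-0.12,0,0],[0,0,0]],[[-0.12,0,0],[0,0,0]],[[-0.12,0,0],[0,0,0]],[[-0.06,0,0],[0,0,0]],[[0,0,0],[0,0,0]]]'

```text
time: 5.7
eef_pos: [0.6155, 0.1906, 0.2706]
tcp_rot: [-0.048, 0.706, 0.047, 0.705]
contact_force: [-0.2, -0.4, -2.6]
opening: 0.248
```

```bash
python3 - <<'E'
from h import *
report([.615,.191,.268],goal_R(np.radians(97.8)))
for n in ("wrist","scene"):
    W=ctrl.read_camera(n);cv2.imwrite(f"pics/{n}5.png",W["img"][:,:,::-1])
a=cv2.imread("pics/scene5.png")[160:310,240:440]
b=cv2.imread("pics/wrist5.png")
cv2.imwrite("pics/m5.png",np.hstack([cv2.resize(a,(400,300),interpolation=cv2.INTER_CUBIC),cv2.resize(b[60:360,120:520],(400,300))]))
E
```

```text
t 5.7 pos [0.6155 0.1906 0.2706] y-axis 97.74 xax [-1.e-04 -1.e-03 -1.e+00]
shift tool mm [ 2.6  0.4 -0.4] units [ 0.053  0.009 -0.008] F [-0.16 -0.38 -2.63] open 0.248
rotvec deg [-0.06 -0.02  0.06]
```

View pics/m5.png

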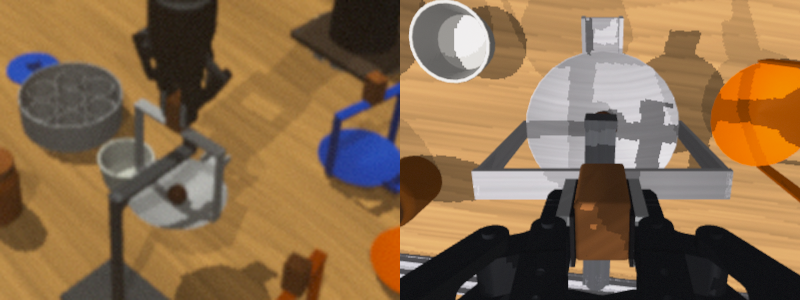

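Request:
drive_tool --series '[[[0,0,-0.04],[0,0,0]],[[0,0,-0.08],[0,0,0]],[[0,0,-0.12],[0,0,0]],[[0,0,-0.15],[0,0,0]],[[0,0,-0.15],[0,0,0]]]'

```text
time: 6.3
eef_pos: [0.586, 0.1865, 0.268]
tcp_rot: [-0.048, 0.707, 0.047, 0.704]
contact_force: [-0.0, 0.1, -3.0]
opening: 0.246
```

```bash
python3 - <<'E'
from h import *
report([.615-.107*.991,.191-.107*.134,.268],goal_R(np.radians(97.8)))
for n in ("wrist","scene"):
    W=ctrl.read_camera(n);cv2.imwrite(f"pics/{n}6.png",W["img"][:,:,::-1])
a=cv2.imread("pics/scene6.png")[160:310,240:440]
b=cv2.imread("pics/wrist6.png")
cv2.imwrite("pics/m6.png",np.hstack([cv2.resize(a,(400,300),interpolation=cv2.INTER_CUBIC),cv2.resize(b[60:360,120:520],(400,300))]))
E
```

```text
t 6.3 pos [0.586  0.1865 0.268 ] y-axis 97.73 xax [-0.0047 -0.0017 -1.    ]
shift tool mm [  0.4   0.6 -77.7] units [ 0.007  0.012 -1.554] F [-0.03  0.07 -2.95] open 0.246
rotvec deg [-0.07 -0.28  0.06]
```

View pics/m6.png

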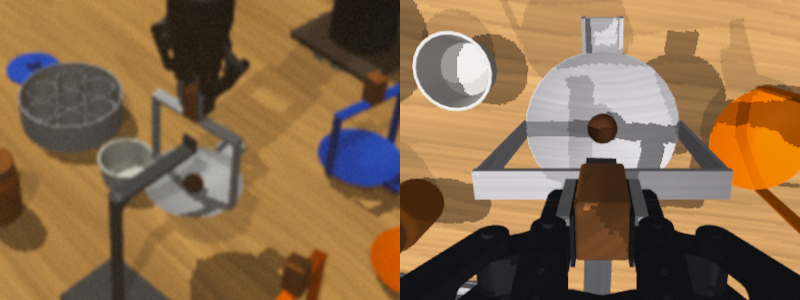

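Request:
drive_tool --series '[[[-0.01,0,-0.12],[0,-0.1,0]],[[-0.01,0,-0.15],[0,-0.1,0]],[[-0.01,0,-0.17],[0,0,0]],[[-0.01,0,-0.18],[0,0,0]],[[-0.01,0,-0.18],[0,0,0]]]'

```text
time: 6.9
eef_pos: [0.5435, 0.1808, 0.2713]
tcp_rot: [-0.048, 0.706, 0.047, 0.705]
contact_force: [0.1, -0.4, -2.2]
opening: 0.243
```

Request:
drive_tool --series '[[[-0.01,0,-0.18],[0,0,0]],[[-0.01,0,-0.18],[0,0,0]],[[0,0,-0.17],[0,0,0]],[[0,0,-0.12],[0,0,0]],[[0,0,-0.06],[0,0,0]]]'

```text
time: 7.4
eef_pos: [0.504, 0.1756, 0.2728]
tcp_rot: [-0.048, 0.705, 0.047, 0.706]
contact_force: [0.4, 1.1, -2.5]
opening: 0.253
```

```bash
python3 - <<'E'
from h import *
report([.615-.107*.991,.191-.107*.134,.268],goal_R(np.radians(97.8)))
for n in ("wrist","scene"):
    W=ctrl.read_camera(n);cv2.imwrite(f"pics/{n}7.png",W["img"][:,:,::-1])
a=cv2.imread("pics/scene7.png")[160:310,240:440]
b=cv2.imread("pics/wrist7.png")
cv2.imwrite("pics/m7.png",np.hstack([cv2.resize(a,(400,300),interpolation=cv2.INTER_CUBIC),cv2.resize(b[60:360,120:520],(400,300))]))
report([.55,-.149,.25],goal_R(np.radians(-5)))
E
```

```text
t 7.4 pos [0.504  0.1756 0.2728] y-axis 97.75 xax [ 6.e-04 -9.e-04 -1.e+00]
shift tool mm [4.8 0.4 5.1] units [0.096 0.008 0.102] F [ 0.36  1.13 -2.45] open 0.253
rotvec deg [-0.05  0.03  0.06]
t 7.5 pos [0.5043 0.1756 0.2728] y-axis 97.75 xax [ 7.e-04 -9.e-04 -1.e+00]
shift tool mm [  23.2 -327.8    1.5] units [ 0.463 -6.556  0.03 ] F [ 0.18  0.58 -1.37] open 0.24
rotvec deg [1.0275e+02 7.0000e-02 1.0000e-02]
```

View pics/m7.png

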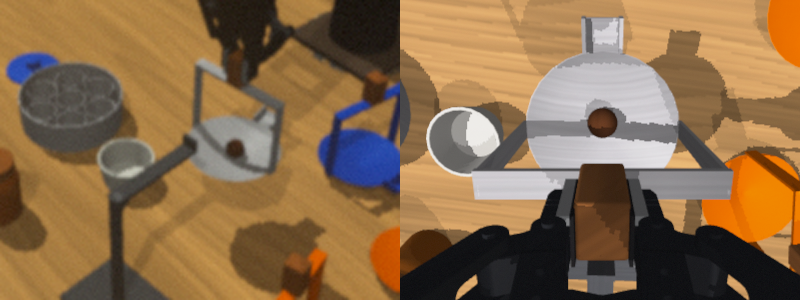

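The dish is clear of the hook. Wrist view: level, nutmeg in the middle at (602,122) in the composite. Next, sideways to the box at fixed yaw.

Request:
drive_tool --series '[[[0,-0.05,0],[0,0,0]],[[0,-0.1,0],[0,0,0]],[[0,-0.15,0],[0,0,0]],[[0,-0.2,0],[0,0,0]],[[0,-0.24,0],[0,0,0]]]'

```text
time: 8.0
eef_pos: [0.5105, 0.137, 0.2728]
tcp_rot: [-0.049, 0.705, 0.048, 0.706]
contact_force: [-0.4, 0.3, -2.9]
opening: 0.248
```

Request:
drive_tool --series '[[[0,-0.26,0],[0,0,0]],[[0,-0.28,0],[0,0,0]],[[0,-0.28,0],[0,0,0]],[[0,-0.28,0],[0,0,0]],[[0,-0.28,0],[0,0,0]]]'

```text
time: 8.5
eef_pos: [0.5208, 0.0613, 0.2729]
tcp_rot: [-0.048, 0.705, 0.047, 0.706]
contact_force: [-0.7, 0.3, -1.8]
opening: 0.244
```

```bash
python3 - <<'E'
from h import *
report([.551,-.149,.265],goal_R(np.radians(97.7)))
W=ctrl.read_camera("wrist");cv2.imwrite("pics/w8.png",W["img"][60:360,120:520,::-1])
E
```

```text
t 8.5 pos [0.5208 0.0613 0.2729] y-axis 97.75 xax [ 0.0014 -0.0019 -1.    ]
shift tool mm [   8.3 -212.4    1.6] units [ 0.167 -4.248  0.032] F [-0.71  0.28 -1.78] open 0.244
rotvec deg [0.05 0.07 0.12]
```

View pics/w8.png

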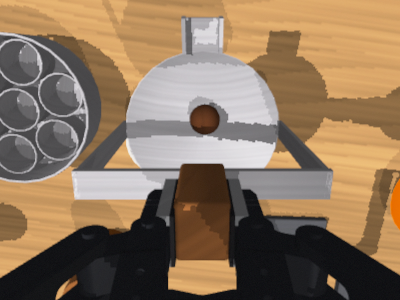

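Request:
drive_tool --series '[[[0,-0.15,0],[0,0,0]],[[0,-0.2,0],[0,0,0]],[[0,-0.25,0],[0,0,0]],[[0,-0.28,0],[0,0,0]],[[0,-0.28,0],[0,0,0]]]'

```text
time: 9.05
eef_pos: [0.5294, -0.0022, 0.2731]
tcp_rot: [-0.049, 0.705, 0.046, 0.706]
contact_force: [-0.4, 0.6, -3.5]
opening: 0.242
```

Request:
drive_tool --series '[[[0,-0.28,0],[0,0,0]],[[0,-0.28,0],[0,0,0]],[[0,-0.28,0],[0,0,0]],[[0,-0.28,0],[0,0,0]],[[0,-0.28,0],[0,0,0]]]'

```text
time: 9.55
eef_pos: [0.5396, -0.0784, 0.2734]
tcp_rot: [-0.049, 0.705, 0.046, 0.706]
contact_force: [1.0, 0.6, -2.0]
opening: 0.246
```

```bash
python3 - <<'E'
from h import *
report([.551,-.149,.265],goal_R(np.radians(97.7)))
E
```

```text
t 9.55 pos [ 0.5396 -0.0784  0.2734] y-axis 97.72 xax [ 0.0019 -0.004  -1.    ]
shift tool mm [  8.7 -71.4   1.8] units [ 0.175 -1.428  0.036] F [ 1.05  0.57 -1.99] open 0.246
rotvec deg [0.02 0.08 0.24]
```

Request:
drive_tool --series '[[[0,-0.25,0],[0,0,0]],[[0,-0.22,0],[0,0,0.1]],[[0,-0.2,0],[0,0,0.1]],[[0,-0.16,0],[0,0,0]],[[0,-0.13,0],[0,0,0]]]'

```text
time: 10.05
eef_pos: [0.5467, -0.1314, 0.2734]
tcp_rot: [-0.047, 0.705, 0.047, 0.706]
contact_force: [0.3, -0.0, -3.1]
opening: 0.246
```

```bash
python3 - <<'E'
from h import *
report([.551,-.149,.265],goal_R(np.radians(97.7)))
E
```

```text
t 10.05 pos [ 0.5467 -0.1314  0.2734] y-axis 97.64 xax [ 1.2e-03  1.0e-04 -1.0e+00]
shift tool mm [  8.4 -18.    2. ] units [ 0.168 -0.36   0.039] F [ 0.34 -0.05 -3.11] open 0.246
rotvec deg [-0.06  0.07  0.  ]
```

Request:
drive_tool --series '[[[0,-0.12,0],[0,0,0]],[[0,-0.1,0],[0,0,0]],[[0,-0.08,0],[0,0,0]],[[0,-0.04,0],[0.5,0,0]],[[0,0,0],[1,0,0]]]'

```text
time: 10.55
eef_pos: [0.5492, -0.1498, 0.2732]
tcp_rot: [-0.037, 0.706, 0.038, 0.706]
contact_force: [-0.8, 0.6, -2.8]
opening: 0.246
```

Request:
drive_tool --series '[[[0,0,0],[2,0,0]],[[0,0,0],[3,0,0]],[[0,0,0],[3.5,0,0]],[[0,0,0],[3.5,0,0]],[[0,0,0],[3.5,0,0]]]'

```text
time: 11.05
eef_pos: [0.5491, -0.1483, 0.2733]
tcp_rot: [0.063, 0.704, -0.062, 0.705]
contact_force: [-0.7, -0.5, -0.8]
opening: 0.243
```

```bash
python3 - <<'E'
from h import *
report([.551,-.149,.265],goal_R(np.radians(-5)))
W=ctrl.read_camera("wrist");cv2.imwrite("pics/w9.png",W["img"][60:360,120:520,::-1])
E
```

```text
t 11.05 pos [ 0.5491 -0.1483  0.2733] y-axis 79.82 xax [ 8.0e-04  1.7e-03 -1.0e+00]
shift tool mm [ 8.3 -0.4  2. ] units [ 0.166 -0.008  0.039] F [-0.7  -0.52 -0.75] open 0.243
rotvec deg [ 8.482e+01 -5.000e-02 -1.100e-01]
```

View pics/w9.png

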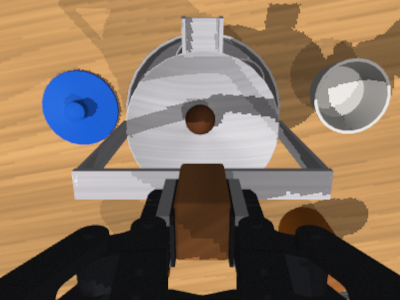

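Request:
drive_tool --series '[[[0,0,0],[2,0,0]],[[0,0,0],[3,0,0]],[[0,0,0],[4,0,0]],[[0,0,0],[4,0,0]],[[0,0,0],[4,0,0]]]'

```text
time: 11.6
eef_pos: [0.5491, -0.1467, 0.2734]
tcp_rot: [0.17, 0.687, -0.168, 0.687]
contact_force: [0.4, 0.3, -1.2]
opening: 0.245
```

Request:
drive_tool --series '[[[0,0,0],[4,0,0]],[[0,0,0],[4,0,0]],[[0,0,0],[4,0,0]],[[0,0,0],[4,0,0]],[[0,0,0],[4,0,0]]]'

```text
time: 12.1
eef_pos: [0.549, -0.1452, 0.2735]
tcp_rot: [0.29, 0.646, -0.288, 0.645]
contact_force: [-1.1, -0.5, -3.3]
opening: 0.242
```

```bash
python3 - <<'E'
from h import *
report([.551,-.149,.265],goal_R(np.radians(-5)))
E
```

```text
t 12.1 pos [ 0.549  -0.1452  0.2735] y-axis 41.76 xax [ 8.e-04  3.e-03 -1.e+00]
shift tool mm [ 8.5 -1.1  4.2] units [ 0.171 -0.021  0.083] F [-1.11 -0.5  -3.3 ] open 0.242
rotvec deg [46.76 -0.15 -0.1 ]
```

Request:
drive_tool --series '[[[0,0,0.03],[4,0,0]],[[0,0,0.03],[4,0,0]],[[0,0,0.02],[4,0,0]],[[0,0,0],[4,0,0]],[[0,0,0],[4,0,0]]]'

```text
time: 12.6
eef_pos: [0.5515, -0.147, 0.2737]
tcp_rot: [0.401, 0.584, -0.398, 0.583]
contact_force: [0.4, 0.5, -2.3]
opening: 0.245
```

Request:
drive_tool --series '[[[0,0,0],[4,-0.1,0]],[[0,0,0],[4,0,0]],[[0,0,0],[4,0,0]],[[0,0,0],[4,0,0]],[[0,0,0],[3,0,0]]]'

```text
time: 13.1
eef_pos: [0.5514, -0.1455, 0.2738]
tcp_rot: [0.494, 0.507, -0.492, 0.507]
contact_force: [-0.4, 0.9, -2.3]
opening: 0.246
```

```bash
python3 - <<'E'
from h import *
report([.551,-.149,.265],goal_R(np.radians(-5)))
E
```

```text
t 13.1 pos [ 0.5514 -0.1455  0.2738] y-axis 1.63 xax [ 0.0013  0.0026 -1.    ]
shift tool mm [ 8.7 -0.5  3.5] units [ 0.175 -0.011  0.069] F [-0.41  0.92 -2.3 ] open 0.246
rotvec deg [ 6.63 -0.15 -0.07]
```

Request:
drive_tool --series '[[[0,0,0.02],[2.5,0,0]],[[0.05,0,0.02],[2,0,0]],[[0.08,0,0.02],[1.2,0,0]],[[0.1,0,0.01],[0.5,-0.1,0]],[[0.1,0,0],[0,0,0]]]'

```text
time: 13.6
eef_pos: [0.5518, -0.1482, 0.2574]
tcp_rot: [0.521, 0.479, -0.519, 0.48]
contact_force: [0.1, 0.0, -2.7]
opening: 0.245
```

Request:
drive_tool --series '[[[0.1,0,0],[0,0,0]],[[0.08,0,0],[0,0,0]],[[0.06,0,0],[0,0,0]],[[0.03,0,0],[0,0,0]],[[0,0,0],[0,0,0]]]'

```text
time: 14.1
eef_pos: [0.551, -0.1477, 0.2407]
tcp_rot: [0.52, 0.48, -0.519, 0.479]
contact_force: [-0.8, -0.1, -2.7]
opening: 0.247
```

```bash
python3 - <<'E'
from h import *
report([.551,-.149,.245],goal_R(np.radians(-5)))
for n in ("wrist","scene","top"):
    W=ctrl.read_camera(n);cv2.imwrite(f"pics/{n}10.png",W["img"][:,:,::-1])
a=cv2.imread("pics/scene10.png")[130:280,200:400]
b=cv2.imread("pics/top10.png")[130:250,290:450]
cv2.imwrite("pics/m10.png",np.hstack([cv2.resize(a,(400,300),interpolation=cv2.INTER_CUBIC),cv2.resize(b,(400,300),interpolation=cv2.INTER_CUBIC)]))
E
```

```text
t 14.1 pos [ 0.551  -0.1477  0.2407] y-axis -4.58 xax [-0.      0.0018 -1.    ]
shift tool mm [-4.3  0.1  1.3] units [-0.086  0.001  0.027] F [-0.83 -0.11 -2.66] open 0.247
rotvec deg [ 0.42 -0.1   0.01]
```

View pics/m10.png

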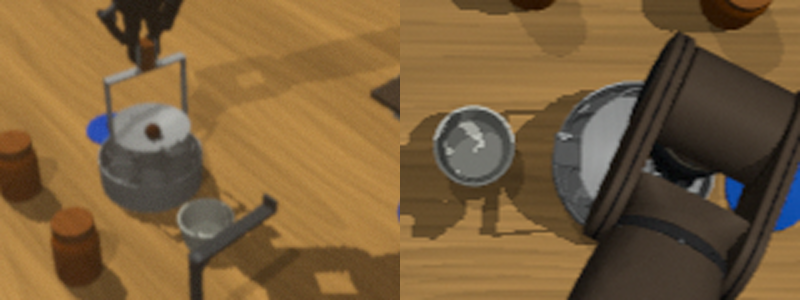

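View pics/wrist10.png

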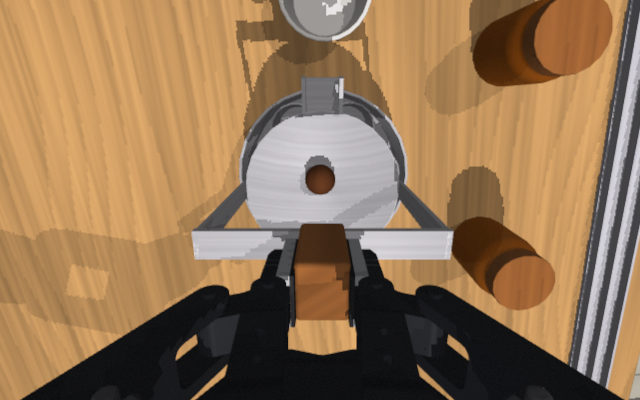

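```bash
python3 - <<'E'
from h import *
W=ctrl.read_camera("wrist");im=W["img"][:,:,::-1].copy()
s,p,R=pose();print(p,R.as_matrix()[:,1])
def circ(c,r,z,col):
    pts=np.array([proj(W,[c[0]+r*np.cos(a),c[1]+r*np.sin(a),z]) for a in np.linspace(0,6.283,90)])
    cv2.polylines(im,[np.round(pts*16).astype(int).reshape(-1,1,2)],True,col,1,shift=4)
circ((.551,-.149),.085,.055,(0,0,255)); circ((.567,.0175),.043,.045,(255,0,0))
u=p[2]-.154
circ(p[:2],.065,u+.022,(0,255,0))
y=R.as_matrix()[:,1]; lip=np.array([-y[1],y[0],0]) # -x dish
for k in (-14,14):
    q=p+lip*.088+y*k/1e3; q[2]=u+.022; cv2.circle(im,tuple(int(v) for v in proj(W,q)),2,(0,255,0),-1)
print("nut expected",proj(W,[p[0],p[1],u+.003+.0135]),"lip dir",np.degrees(np.arctan2(lip[1],lip[0])))
cv2.imwrite("pics/ov.png",cv2.resize(im[0:270,180:480],None,fx=2.2,fy=2.2))
E
```

```text
[ 0.55133616 -0.14777434  0.2414052 ] [ 0.99681276 -0.0797705   0.00099684]
nut expected [321.58113954 188.8487351 ] lip dir 85.42462371008632
```

View pics/ov.png

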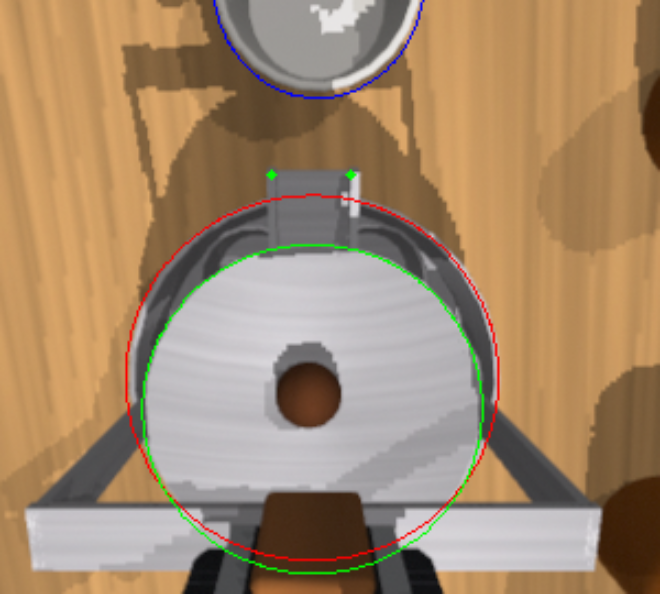

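```bash
python3 - <<'E'
from h import *
W=ctrl.read_camera("scene");im=W["img"][:,:,::-1].copy()
raw=im[140:260,220:340].copy()
im=cv2.resize(raw,None,fx=5,fy=5,interpolation=cv2.INTER_CUBIC)
pr=lambda X:((proj(W,X)-[220,140]+.5)*5)
s,p,R=pose();u=p[2]-.154
def circ(c,r,z,col):
    pts=np.array([pr([c[0]+r*np.cos(a),c[1]+r*np.sin(a),z]) for a in np.linspace(0,6.283,90)])
    cv2.polylines(im,[np.round(pts).astype(int).reshape(-1,1,2)],True,col,1)
circ((.551,-.149),.085,.055,(0,0,255)); circ(p[:2],.065,u+.022,(0,255,0))
cv2.circle(im,tuple(int(v) for v in pr([p[0],p[1],u+.0164])),3,(255,255,0),-1)
cv2.imwrite("pics/ovs.png",im); print(s["time"],p,np.abs(s["dq"]).max())
E
```

```text
14.35 [ 0.55133094 -0.14776565  0.2414333 ] 0.034146726225713506
```

View pics/ovs.png

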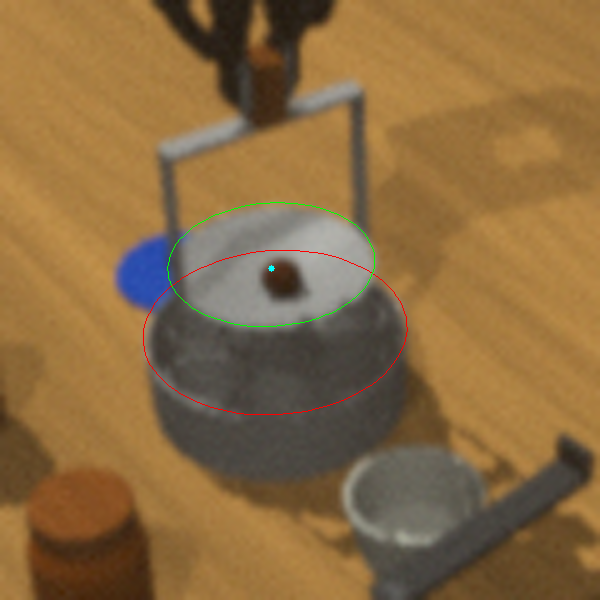

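```bash
python3 - <<'E'
from h import *
def blob(c,lo,hi):
    im=c["img"][lo[1]:hi[1],lo[0]:hi[0]]; h=cv2.cvtColor(im,cv2.COLOR_RGB2HSV)
    m=((h[...,1]>90)&(h[...,2]<140)).astype(np.uint8)
    n,l,st,ce=cv2.connectedComponentsWithStats(m); k=1+st[1:,4].argmax(); return ce[k]+lo,st[k]
for i in range(2):
    W=ctrl.read_camera("wrist");S=ctrl.read_camera("scene");s,p,R=pose()
    w,a=blob(W,(300,155),(340,205));q,b=blob(S,(220+45,140+48),(220+68,140+64))
    X=tri([W,S],[w,q]);print(w,a,q,b,X.round(4),"dish-frame offs",R.inv().apply(X-p).round(4))
    print(onplane(W,w,.1038),onplane(S,q,.1038),p)
E
```

```text
[319.81610942 179.09270517] [  6  10  29  29 658] [275.625   195.15625] [ 8  4  6  7 32] [ 0.5504 -0.1398  0.1008] dish-frame offs [ 0.1406 -0.0017 -0.0077]
[ 0.55059573 -0.1391704   0.1038    ] [ 0.55240999 -0.13625254  0.1038    ] [ 0.55129979 -0.14775271  0.24135979]
[319.81638847 179.09559939] [  6  10  29  29 659] [275.84848485 195.15151515] [ 8  4  6  7 33] [ 0.55   -0.1395  0.1008] dish-frame offs [ 0.1404 -0.002  -0.008 ]
[ 0.55054311 -0.13913327  0.1038    ] [ 0.55184325 -0.13584049  0.1038    ] [ 0.55122061 -0.1477457   0.24124187]
```

```bash
python3 - <<'E'
from h import *
import os
for n,off in [("wrist3.png",(0,0)),("wrist4.png",(0,0)),("wrist5.png",(0,0)),("wrist6.png",(0,0)),("wrist7.png",(0,0)),("w8.png",(120,60)),("w9.png",(120,60)),("wrist10.png",(0,0))]:
    im=cv2.imread("pics/"+n); x0,y0=300-off[0],155-off[1]
    c=im[y0:y0+70,x0:x0+45]; h=cv2.cvtColor(c,cv2.COLOR_BGR2HSV)
    m=((h[...,1]>90)&(h[...,2]<140)&((h[...,0]<20)))[:50].astype(np.uint8)
    N,l,st,ce=cv2.connectedComponentsWithStats(m); k=1+st[1:,4].argmax()
    # dish top edge at column 290: first bright row
    g=cv2.cvtColor(im,cv2.COLOR_BGR2HSV); xx=[285-off[0],355-off[0]]
    edge=[ [y+off[1] for y in range(70-off[1] if off[1]==0 else 20,150-off[1]) if g[y,x,1]<40 and g[y,x,2]>120][:1] for x in xx]
    print(n,(ce[k]+[300,155]).round(1),st[k][:4]+[300,155,0,0],edge)
E
```

```text
wrist3.png [322.8 184.3] [309 174  29  20] [[122], [119]]
wrist4.png [322.3 181.5] [308 172  29  18] [[120], [118]]
wrist5.png [323.  172.5] [319 172   9   2] [[120], [118]]
wrist6.png [322.1 188.1] [308 174  29  29] [[120], [118]]
wrist7.png [322.1 182.4] [308 169  29  28] [[120], [118]]
w8.png [324.4 179.1] [310 165  29  29] [[120], [118]]
w9.png [319.9 179.1] [306 165  29  29] [[102], [100]]
wrist10.png [319.8 179.1] [306 165  29  29] [[97], [94]]
```

The nutmeg sits roughly 6 mm towards the lip compared with its place on the hook. I'll try a gentle asymmetric jog (brisk start, soft stop, slow return) to recentre it.

Request:
drive_tool --series '[[[0,0,-0.16],[0,0,0]],[[0,0,-0.13],[0,0,0]],[[0,0,-0.09],[0,0,0]],[[0,0,-0.05],[0,0,0]],[[0,0,-0.02],[0,0,0]]]'

```text
time: 15.05
eef_pos: [0.5532, -0.1229, 0.2415]
tcp_rot: [0.52, 0.48, -0.519, 0.48]
contact_force: [-0.5, -0.2, -2.0]
opening: 0.243
```

```bash
cat >> h.py <<'E'
def nut():
    W=ctrl.read_camera("wrist"); c=W["img"][155:205,295:345]; h=cv2.cvtColor(c,cv2.COLOR_RGB2HSV)
    m=((h[...,1]>90)&(h[...,2]<140)&(h[...,0]<20)).astype(np.uint8)
    N,l,st,ce=cv2.connectedComponentsWithStats(m); k=1+st[1:,4].argmax()
    print("nut",(ce[k]+[295,155]).round(1),st[k])
E
python3 - <<'E'
from h import *
nut();report([.551,-.150,.243],goal_R(np.radians(-5)));nut()
E
```

```text
nut [319.4 179.2] [ 11  10  28  29 654]
t 15.1 pos [ 0.5532 -0.1228  0.2414] y-axis -4.56 xax [ 0.0011  0.0019 -1.    ]
shift tool mm [-1.6 -0.  27.3] units [-0.032 -0.001  0.545] F [ 0.08  0.66 -1.73] open 0.244
rotvec deg [ 0.44 -0.12 -0.05]
nut [319.7 179.2] [ 11  10  29  29 656]
```

The nutmeg returned to exactly (319.5,179.2), so this is the stable middle of the cone. The strap and lip sit where they did at the grasp, so the dish is level. Moving gently back to centre.

Request:
drive_tool --series '[[[-0.02,0,0.04],[0.2,0,0]],[[-0.01,0,0.08],[0.2,0,0]],[[0,0,0.1],[0,-0.1,0]],[[0,0,0.1],[0,0,0]],[[0,0,0.1],[0,0,0]]]'

```text
time: 15.65
eef_pos: [0.5513, -0.1461, 0.2432]
tcp_rot: [0.521, 0.477, -0.521, 0.478]
contact_force: [-0.5, 0.2, -2.5]
opening: 0.245
```

Request:
drive_tool --series '[[[0,0,0.08],[0,0,0]],[[0,0,0.06],[0,0,0]],[[0,0,0.03],[0,0,0]],[[0,0,0],[0,0,0]],[[0,0,0],[0,0,0]]]'

```text
time: 16.15
eef_pos: [0.5503, -0.1567, 0.243]
tcp_rot: [0.522, 0.477, -0.522, 0.478]
contact_force: [-0.1, 1.1, -2.8]
opening: 0.245
```

```bash
python3 - <<'E'
from h import *
nut();report([.551,-.150,.243],goal_R(np.radians(-5)));nut()
E
```

```text
nut [319.8 179.1] [ 11  10  29  29 657]
t 16.2 pos [ 0.5503 -0.1567  0.243 ] y-axis -5.11 xax [ 8.e-04 -8.e-04 -1.e+00]
shift tool mm [ 0.   0.1 -6.7] units [ 0.     0.003 -0.135] F [-0.35 -0.13 -2.07] open 0.246
rotvec deg [-0.11  0.04 -0.05]
nut [319.8 179.1] [ 11  10  29  29 658]
```

Request:
drive_tool --series '[[[0,0,-0.03],[0,0,0]],[[0,0,-0.03],[0,0,0]],[[0,0,-0.01],[0,0,0]],[[0,0,0],[0,0,0]],[[0,0,0],[0,0,0]]]'

```text
time: 16.75
eef_pos: [0.5507, -0.1521, 0.2431]
tcp_rot: [0.522, 0.477, -0.521, 0.478]
contact_force: [0.3, -0.4, -2.4]
opening: 0.245
```

Request:
drive_tool --series '[[[0,0,0],[0,0,0]],[[0,0,0],[0,0,0]],[[0,0,0],[0,0,0]],[[0,0,0],[0,0,0]],[[0,0,0],[0,0,0]]]'

```text
time: 17.25
eef_pos: [0.5507, -0.1522, 0.2431]
tcp_rot: [0.522, 0.477, -0.521, 0.478]
contact_force: [0.0, -0.1, -2.9]
opening: 0.244
```

```bash
python3 - <<'E'
from h import *
nut();report([.551,-.150,.243],goal_R(np.radians(-5)))
W=ctrl.read_camera("wrist")["img"][:,:,::-1];S=ctrl.read_camera("scene")["img"][:,:,::-1]
cv2.imwrite("pics/fin.png",np.hstack([cv2.resize(W,(480,300)),cv2.resize(S[130:280,220:380],(320,300),interpolation=cv2.INTER_CUBIC)]))
E
```

```text
nut [319.8 179.1] [ 11  10  29  29 656]
t 17.3 pos [ 0.5507 -0.1522  0.2431] y-axis -5.05 xax [ 9.e-04 -7.e-04 -1.e+00]
shift tool mm [ 0.1  0.1 -2.2] units [ 0.001  0.002 -0.044] F [ 0.76 -0.67 -2.02] open 0.245
rotvec deg [-0.05  0.04 -0.05]
```

View pics/fin.png

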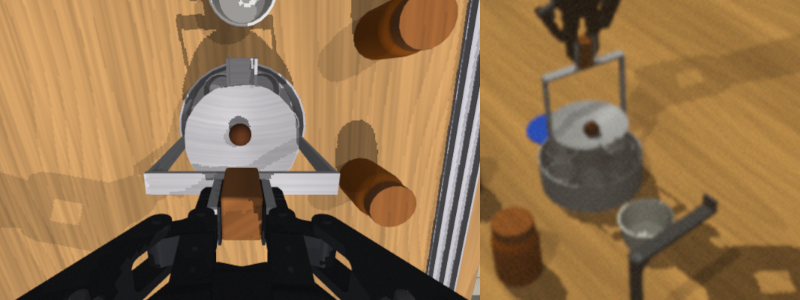

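The final view shows the dish level over the box, lip at (240,65) pointing to the ramekin at (240,10), and the nutmeg still in the middle at (240,134). Handing in.

```bash
python3 -c "
from plant import ctrl
print(ctrl.sign_off())"
```

```text
the job is handed in; nothing more can be done
None
```

I took the steel dish off its hook by the wooden grip and carried it level to the spice box. There I turned it about 103° so the lip points at the ramekin, and handed the job in at about 17.3 s with the dish still held.

**Last checks**
- **Position:** the tool was at (0.551, −0.152, 0.243). My estimate of the box centre is (0.551, −0.150). That puts the underside at about 0.089 m, some 34 mm above the rim.
- **Level:** the tool's tilt was below 0.1°.
- **Lip:** it points along about 85°, which is where the ramekin lies from the box.
- **Grip and contact:** the opening held steady at 0.245, and the wrist force was only the dish's weight.
- **Nutmeg:** it was still across the last pictures, and after a small test jog it came back to the same spot in the wrist image.
- **Other objects:** the ramekin, box and jars looked undisturbed. I did not measure this, and no final top view was taken; the arm had hidden much of the earlier one.

**Where the checks disagreed:** triangulation put the nutmeg about 8 mm towards the lip from the tool axis. It also sat about 5–6 mm closer to the lip than it had on the hook. I took this as a small grip offset plus camera calibration error, because the dish's outline in the wrist view had not shifted. I did not confirm that cause.

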